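# Swap the mould on the cold plate

### The arm

A 6-joint arm with a two-finger parallel gripper is mounted at the origin on the work surface. World frame = base frame: x ahead of the robot, y to its left, z up, the work surface at z = 0. Lengths are in m, angles in rad, forces in N, time in s.
With the tool pointing down it reaches from about 0.35 to 0.925 m from the base axis. Payload 6.4 kg.
Tool frame: the origin (TCP) lies between the finger pads; the fingertips stand 14 mm ahead of it and the grasp point (between the pads) lies 5 mm behind it; z points along the fingers, y is the line along which they close (so a half turn about z gives the same grasp; the last joint's range is limited). The gripper opens to 94 mm and grips with 3 to 60 N. Pads are 16 mm wide; open, the fingers measure 119 mm over their backs; the gripper's body (75 mm by 177 mm) begins 78 mm behind the grasp point.
Start: joints at [-1.38, 0.245, 1.558, -0, 1.339, -0.174], TCP at [0.232, -0.607, 0.219] pointing down, gripper open.
Joint ranges: [-3.13, 3.13], [-1.02, 2.26], [0.13, 2.54], [-0.95, 4.09], [0.21, 2.88], [-2.74, 2.74]. Speed limits (rad/s): [2.57, 2.57, 3.14, 3.14, 3.14, 3.14].

### API

Orientations are given as a rotation vector (axis times angle).
In Python, from rig import * gives the robot as it stands. The module is installed in compiled form; this text tells all that it offers.
- The arm moves only by the tool drive_tool, never from a script. Its argument "motion" is a list of rows, each an object with "rotation": the turn, a rotation vector about the tool's x, y, z normalised to -1 to 1, where 1 is 60 degrees, a list of three; "slide": the shift along the tool's x, y, z normalised to -1 to 1, where 1 is 0.25 m, a list of three; "fingers": the closure, from -1 (fully open) to 1 (shut). In form: [{"rotation": [wx, wy, wz], "slide": [dx, dy, dz], "fingers": fingers}, ...]. A call has 1 to 5 rows; each row is the pose to reach, as a shift and turn from the pose commanded when the call began, along the tool's axes at that moment; what a row does not reach only later rows make up. A row lasts 1/10 s, in which the tool goes at most 50 mm and 8.59 degrees, less where a joint would pass 70% of its speed; a pose out of reach is approached as far as the arm can. A call with a number of a shift or a turn outside -1 to 1 is refused whole. A call with a gripper value outside its range is refused whole. The fingers move at their own pace and stop on an object; the grip force is fixed at half the most. Time passes only in rows, so rows that repeat a pose let the fingers close. It gives the time, the measured TCP pose, the force, the opening and the grip force at its end, in the units of the state.
- get_state(): the state, without advancing time (a new reading comes with each control period).
- get_image(name): name is "scene" or "top"; returns a dict with "img" (480x640x3 uint8, red, green, blue), "range_z" (480x640 float32, m along the optical axis (not along the pixel's ray), 0 where there is no reading), "fovy" (degrees; the focal length in pixels is half the picture's height over the tangent of half this angle, whatever the lens; pixels are square), "cx", "cy" (the principal point, pixels), "R" (3x3) and "t" (3): a world point X has camera coordinates R X + t. Camera axes: x right, y down, z forward; pixel columns grow to the right and rows downward; lengths in m; the calibration is good to about 2 mm. A picture is of the moment at which its call begins.
- hand_in(): hands the job in; it is judged then, once.
Trained networks look in the newest picture that a camera, given by its name, has taken for a name from the list of things; names that differ only in an ending like _2 or _b are one class to them, and where a whole thing is asked for, a point or a joint stands for the part that bears it (a point fixed in the world has none). Each returns a list of dicts, best first, with "conf" (0 to 1); they miss things now and then, are a little off and sometimes report something else, mostly with a low value. They report only what shows in the picture. A call takes as long as a camera call. They do not tell look-alikes from the thing itself.
- outline_of(camera, label): "region" (480x640 bool, what is visible of it) and "centre" ([column, row] in pixels, amid what is visible of it).
- mark_of(camera, label): "centre" ([column, row] in pixels: a listed point, or the origin of a listed thing).
The state is a dict: "time": time; "joints": joint angles; "qd": joint speeds; "tau": joint torques, N m; "ee_pos": TCP position; "tool_rot": TCP orientation; "force": force on the tool from outside, world axes, zero at the start; "ft_torque": the same for the moment, N m; "opening": finger opening in m; "finger_force": force on a finger pad.
Only numpy, scipy, OpenCV 4.12 (cv2) and the standard library are available. Lean on these libraries where they do the work, as an engineer would, in place of code of your own. Each camera call takes 0.05 s, during which the arm holds its last target. There are 200 camera calls.

### The job

The red-tagged mould on the cold plate has failed its check: slide it off and across the counter until it is fully on the round reject mat. Then slide the green-tagged mould onto the cold plate, snug into the corner so that it touches both blue stops. The moulds are not yet set, so keep them level and sliding on the counter, never lifted, and leave the yellow-tagged mould and everything else where they stand.

Things in the scene. Friction and masses are not known exactly. Their poses are not given: they have to be found in the camera images.
- mould_red: round lidded aluminium mould, 96 mm across, red tags on its dark lid. Origin: centre of underside (counter z = 0), z up. Lid top at z = 21 mm; on it a black upright grip bar, centred: 64 mm along the mould's x, 12 mm thick (y), top at z = 55 mm, to be pinched from above. Slippery feet, slides easily. 0.3 to 0.65 kg. It starts on the cold plate.
- mould_green: round lidded aluminium mould, 96 mm across, green tags on its dark lid. Origin: centre of underside (counter z = 0), z up. Lid top at z = 21 mm; on it a black upright grip bar, centred: 64 mm along the mould's x, 12 mm thick (y), top at z = 55 mm, to be pinched from above. Slippery feet, slides easily. 0.3 to 0.65 kg. It starts waiting on the counter, left of the plate (+y).
- mould_yellow: round lidded aluminium mould, 96 mm across, yellow tags on its dark lid. Origin: centre of underside (counter z = 0), z up. Lid top at z = 21 mm; on it a black upright grip bar, centred: 64 mm along the mould's x, 12 mm thick (y), top at z = 55 mm, to be pinched from above. Slippery feet, slides easily. 0.3 to 0.65 kg. Also waits left; not to be disturbed.
- cold_plate: pale square cold plate, grey edge, 140 x 140 mm, fixed, flush with the counter (nothing to climb). Origin: its centre; x to its far edge, y left. Two fixed blue stop bars, 14 mm high: far stop along the whole far edge (face at x = +62 mm); right stop on the right edge (face at y = -62 mm), only from x = -20 to +70 mm. Near and left sides are open.
- seat (a point): on the cold plate at plate x = +14, y = -14 mm, z = 0: where a mould's origin lies when it touches both stop bars; axes as the plate's
- reject_mat: flat round reject mat, black with a red border, 176 mm across, flush with the counter (1 mm), fixed, right of the plate (-y). Origin: its centre
- squeeze_bottle: amber squeeze bottle, 54 mm across, 170 mm tall, beyond the plate; a bystander. Origin: centre of its underside
- cup_stack: stack of white cups, 95 mm across, about 115 mm tall, beyond the plate to the right; a bystander. Origin: centre of its underside
- food_tub: round tub with red lid, 138 mm across, 82 mm tall, beyond the plate; a bystander. Origin: centre of its underside
There are look-alikes about, which are no part of the job. What is shaped like the mould_green but turquoise is not meant.

How it is judged:
By the outcome, as a careful person would: the job done as asked, in the order asked, and still so for the second after the job is handed in, with the robot touching nothing.
It also fails if it takes over 61 s, if anything falls off the work surface, if the arm or the gripper's body presses on something with over 40 N, if the wrist force passes 120 N, or if a joint passes its speed limit or range.

## Working session

There is one attempt and no reset: what is moved stays moved. The work goes in short steps, Python scripts to look and compute and a tool call to move; the robot and the scene stay as the last step left them, time stands still between calls to the robot, and variables do not carry over. Pictures are saved under pics/ and viewed, at most 10 in all, crops included, and the job is handed in when it is done.

Besides the shell and the picture viewer there is one more tool, called after ">>>" as name(argument=value, ...), one argument or row to a line, values as JSON. drive_tool: Moves the arm, as the interface text tells. Its arguments: {"type":"object","properties":{"motion":{"type":"array","items":{"type":"object","properties":{"rotation":{"type":"array","items":{"type":"number","minimum":-1,"maximum":1}},"slide":{"type":"array","items":{"type":"number","minimum":-1,"maximum":1}},"fingers":{"type":"number"}}}}},"required":["motion"]}

```bash
mkdir -p pics
cat > h.py <<'E'
from rig import *
import numpy as np, cv2
from scipy.spatial.transform import Rotation as Ro
def K(d):
    f=240/np.tan(np.radians(d['fovy'])/2); return f,d['cx'],d['cy']
def world(d,u,v,z=None):
    """pixel -> world, by depth, or on plane z"""
    f,cx,cy=K(d); r=np.array([(u-cx)/f,(v-cy)/f,1.0]); R=np.array(d['R']);t=np.array(d['t'])
    if z is None:
        zz=d['range_z'][int(round(v)),int(round(u))]; return R.T@(r*zz-t)
    o=-R.T@t; w=R.T@r; return o+w*(z-o[2])/w[2]
def cloud(d):
    f,cx,cy=K(d); v,u=np.mgrid[:480,:640]; Z=d['range_z']
    P=np.stack([(u-cx)/f*Z,(v-cy)/f*Z,Z],-1)
    return (P-np.array(d['t']))@np.array(d['R'])
E
python3 - <<'E'
from h import *
D={n:get_image(n) for n in('scene','top')}
for n in D: cv2.imwrite(f'pics/{n}0.png',D[n]['img'][...,::-1])
for n in D:
    print(n,D[n]['fovy'],-np.array(D[n]['R']).T@D[n]['t'])
    C=cloud(D[n])
    for l in['mould_red','mould_green','mould_yellow','cold_plate','seat','reject_mat','squeeze_bottle','cup_stack','food_tub']:
        for m in mark_of(n,l)[:4]:
            print(l,'mark',np.round(m['conf'],2),np.round(m['centre']),np.round(world(D[n],*m['centre'],0),3))
        if l!='seat':
          for m in outline_of(n,l)[:4]:
            P=C[m['region']&(D[n]['range_z']>0)]
            print(l,'out',np.round(m['conf'],2),np.round(m['centre']),len(P),np.round(P.min(0),3) if len(P) else'',np.round(P.max(0),3) if len(P) else '')
s=get_state();print(s['time'],s['ee_pos'],s['tool_rot'],s['force'],s['opening'])
E
```

```text
scene 56.62733352226134 [ 0.95438738 -0.32412018  0.93551335]
mould_red mark 0.56 [315. 247.] [0.55  0.041 0.   ]
mould_red out 0.57 [311. 245.] 1172 [ 0.504 -0.009 -0.002] [0.597 0.089 0.057]
mould_green mark 0.73 [326. 167.] [0.383 0.233 0.   ]
mould_green mark 0.58 [421. 156.] [0.529 0.456 0.   ]
mould_green out 0.94 [326. 164.] 844 [ 0.346  0.182 -0.002] [0.438 0.287 0.057]
mould_green out 0.93 [420. 149.] 754 [0.473 0.416 0.002] [0.565 0.508 0.058]
mould_yellow mark 0.91 [412. 195.] [0.603 0.335 0.   ]
mould_yellow out 0.58 [417. 194.] 932 [0.564 0.285 0.004] [0.657 0.38  0.058]
cold_plate mark 0.7 [313. 249.] [0.552 0.034 0.   ]
seat mark 0.76 [313. 256.] [0.566 0.02  0.   ]
reject_mat mark 0.62 [186. 308.] [ 0.473 -0.279  0.   ]
reject_mat out 0.63 [183. 307.] 4493 [ 0.382 -0.363 -0.006] [ 0.56  -0.187  0.007]
squeeze_bottle mark 0.75 [386. 266.] [0.701 0.131 0.   ]
squeeze_bottle out 0.71 [390. 253.] 1042 [ 0.633  0.072 -0.004] [0.727 0.251 0.173]
cup_stack mark 0.73 [301. 356.] [ 0.729 -0.159  0.   ]
cup_stack out 0.59 [299. 340.] 2148 [ 0.646 -0.205 -0.003] [ 0.777 -0.111  
[... 1330 characters left out ...]
7 [432. 296.] 3318 [ 0.385 -0.359 -0.013] [ 0.559 -0.186  0.015]
squeeze_bottle mark 0.78 [283. 203.] [0.695 0.136 0.   ]
squeeze_bottle out 0.55 [279. 193.] 575 [ 0.669  0.108 -0.009] [0.757 0.168 0.179]
cup_stack mark 0.83 [391. 200.] [ 0.718 -0.156  0.   ]
cup_stack out 0.8 [395. 185.] 1216 [ 0.682 -0.221 -0.006] [ 0.817 -0.108  0.126]
food_tub mark 0.83 [327. 184.] [0.757 0.019 0.   ]
food_tub out 0.95 [330. 176.] 2335 [ 0.696 -0.059 -0.005] [0.832 0.085 0.094]
food_tub out 0.52 [393. 187.] 1204 [ 0.682 -0.2    0.001] [ 0.777 -0.108  0.126]
1.8 [ 0.23189179 -0.6072283   0.2194437 ] [-3.08943535e+00 -5.69812674e-01  9.85818890e-06] [-0.554096   -1.11474616  0.29365907] 0.09408595677868524
```

View pics/top0.png

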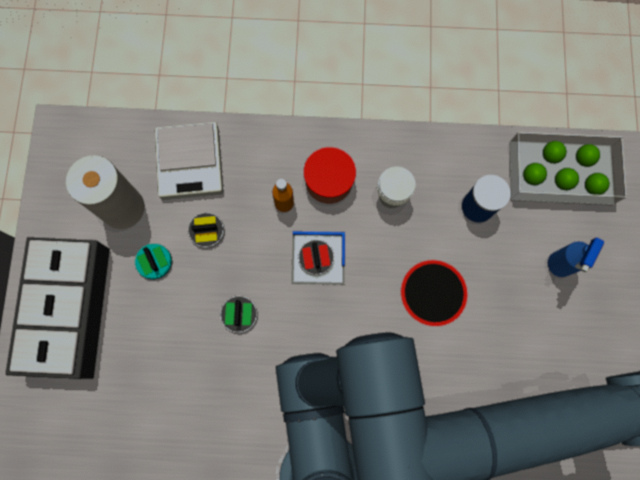

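View pics/scene0.png

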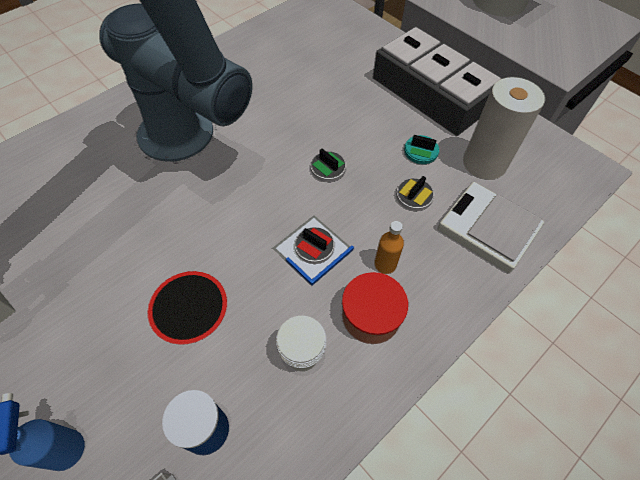

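Top view: red on the plate at (316,257), green at (238,315), yellow at (206,230). The turquoise look-alike is at (154,262) and the mat at (434,293). The blue stops run along the far and right edges of the plate. Next I'll refine the mould, bar and plate poses.

```bash
cat >> h.py <<'E'
def reg(n,l,near):
    o=outline_of(n,l); return min(o,key=lambda m:np.hypot(*(np.array(m['centre'])-near))) if o else None
def bar(d,px,zt=0.055):
    """black bar blob near px; minAreaRect of the pixels projected on plane zt"""
    im=d['img'].astype(int); u0,v0=map(int,px); m=np.zeros((480,640),np.uint8)
    sl=(slice(v0-22,v0+23),slice(u0-22,u0+23)); m[sl]=(im[sl].max(-1)<45)
    n,lab,st,cen=cv2.connectedComponentsWithStats(m)
    k=1+np.argmax([s[4]-3*np.hypot(*(c-np.array(px))) for s,c in zip(st[1:],cen[1:])])
    v,u=np.where(lab==k); P=np.array([world(d,a,b,zt)[:2] for a,b in zip(u,v)])
    c=P.mean(0); w,V=np.linalg.eigh(np.cov(P.T)); x=V[:,1]
    return c,np.degrees(np.arctan2(x[1],x[0]))%180,np.sqrt(12*w[::-1]),len(P)
E
python3 - <<'E'
from h import *
D={n:get_image(n) for n in('scene','top')}
pts={'red':{'top':(316,257),'scene':(314,241)},'green':{'top':(238,315),'scene':(327,161)},'yellow':{'top':(206,230),'scene':(416,191)}}
for k,p in pts.items():
  for n in p:
    d=D[n]; C=cloud(d); c,a,s,N=bar(d,p[n])
    m=reg(n,'mould_'+k,np.array(p[n])); P=C[m['region']]; top=P[P[:,2]>0.045]
    w,V=np.linalg.eigh(np.cov(top[:,:2].T)); 
    print(k,n,'bar@.055',np.round(c,4),round(a,1),np.round(s,3),N,'cloudtop',np.round(np.median(top,0),4),len(top),round(np.degrees(np.arctan2(V[1,1],V[0,1]))%180,1),'cloud',np.round((np.percentile(P[:,:2],1,0)+np.percentile(P[:,:2],99,0))/2,4))
# triangulate plate stops
for n in D:
    d=D[n]; im=d['img'].astype(int)
    b=(im[...,2]>120)&(im[...,2]-im[...,0]>70)
    v,u=np.where(b); P=np.array([world(d,a,c,0.014)[:2] for a,c in zip(u,v)])
    k=(np.abs(P[:,0]-.56)<.12)&(np.abs(P[:,1]-.03)<.12); P=P[k]
    C=cloud(d)[v[k],u[k]]
    r=cv2.minAreaRect(P.astype(np.float32)); print(n,'blue',len(P),r,np.round(cv2.boxPoints(r),4).tolist(),'z',np.median(C[:,2]))
    w=(im.min(-1)>165); v,u=np.where(w|b); P=np.array([world(d,a,c,0.0)[:2] for a,c in zip(u,v)])
    P=P[(np.abs(P[:,0]-.55)<.085)&(np.abs(P[:,1]-.035)<.085)]
    r=cv2.minAreaRect(P.astype(np.float32)); print(' white',len(P),r,np.round(cv2.boxPoints(r),4).tolist())
    a=reg(n,'reject_mat',np.array([432,296] if n=='top' else [183,307])); v,u=np.where(a['region']); P=np.array([world(d,x,y,0) for x,y in zip(u,v)])[:,:2]
    print(' mat',cv2.minEnclosingCircle(P.astype(np.float32)),P.mean(0))
I=np.hstack([cv2.resize(D['top']['img'][220:300,270:370],(400,320),interpolation=2),cv2.resize(D['scene']['img'][210:290,265:365],(400,320),interpolation=2)])
cv2.imwrite('pics/crop.png',I[...,::-1]);print(get_state()['time'])
E
```

```text
red top bar@.055 [0.5422 0.0409] 11.8 [0.077 0.013] 153 cloudtop [0.5489 0.0421 0.0535] 116 3.1 cloud [0.5477 0.0419]
red scene bar@.055 [0.5558 0.0312] 9.0 [0.067 0.025] 275 cloudtop [0.5515 0.0369 0.0531] 159 138.9 cloud [0.5522 0.0368]
green top bar@.055 [0.386  0.2301] 3.0 [0.072 0.016] 180 cloudtop [0.388  0.2338 0.0536] 130 48.3 cloud [0.39   0.2332]
green scene bar@.055 [0.4015 0.2194] 174.2 [0.07 0.03] 236 cloudtop [0.5187 0.4631 0.0517] 129 119.0 cloud [0.5205 0.4682]
yellow top bar@.055 [0.6028 0.3334] 97.0 [0.069 0.019] 187 cloudtop [0.6092 0.3363 0.0536] 125 39.3 cloud [0.6081 0.3349]
yellow scene bar@.055 [0.6163 0.3207] 102.6 [0.079 0.017] 173 cloudtop [0.6102 0.3302 0.0529] 114 117.1 cloud [0.6102 0.332 ]
scene blue 264 ((0.6048113107681274, 0.016396410763263702), (0.16214922070503235, 0.07526173442602158), 59.532772064208984) [[0.5313000082969666, -0.03440000116825104], [0.5960999727249146, -0.07259999960660934], [0.6783999800682068, 0.06719999760389328], [0.6134999990463257, 0.10540000349283218]] z 0.013329860158667644
 white 1250 ((0.550001859664917, 0.0346620827913
[... 374 characters left out ...]
5, 0.03523610904812813), (0.0865962952375412, 0.13658496737480164), 1.2661552429199219) [[0.5300999879837036, 0.10260000079870224], [0.5331000089645386, -0.03400000184774399], [0.619700014591217, -0.032099999487400055], [0.616599977016449, 0.10450000315904617]] z 0.01312195621588759
 white 1070 ((0.5548109412193298, 0.03465162590146065), (0.1335679590702057, 0.13782179355621338), 1.2661536931991577) [[0.48649999499320984, 0.10209999978542328], [0.4896000027656555, -0.0357000008225441], [0.6230999827384949, -0.03280000016093254], [0.6201000213623047, 0.10499999672174454]]Traceback (most recent call last):
  File "<stdin>", line 21, in <module>
TypeError: 'NoneType' object is not subscriptable
```

```bash
cat >> h.py <<'E'
from scipy.optimize import minimize
def proj(d,P):
    f,cx,cy=K(d); c=P@np.array(d['R']).T+np.array(d['t']); return np.c_[c[:,0]/c[:,2]*f+cx,c[:,1]/c[:,2]*f+cy]
def fit(d,mask,boxes,p0,px,hw=24):
    """fit (x,y,deg) of boxes (x0,x1,y0,y1,z0,z1) to a soft mask in a window"""
    u0,v0=int(px[0])-hw,int(px[1])-hw; M=mask[v0:v0+2*hw,u0:u0+2*hw].astype(float); S=8
    def cost(q):
        p=np.array(p0)+np.array(q)*[.01,.01,10]; a=np.radians(p[2]); R=np.array([[np.cos(a),-np.sin(a)],[np.sin(a),np.cos(a)]])
        I=np.zeros((2*hw*S,2*hw*S),np.uint8)
        for b in boxes:
            X=np.array([[x,y,z] for x in b[:2] for y in b[2:4] for z in b[4:]]); X[:,:2]=X[:,:2]@R.T+p[:2]
            uv=(proj(d,X)-[u0-.5,v0-.5])*S
            cv2.fillConvexPoly(I,cv2.convexHull(np.round(uv).astype(np.int32)),255)
        return np.abs(cv2.resize(I,(2*hw,2*hw),interpolation=cv2.INTER_AREA)/255.-M).sum()
    best=min((minimize(cost,[0,0,k],method='Nelder-Mead',options=dict(initial_simplex=np.array([[0,0,k],[.8,0,k],[0,.8,k],[0,0,k+1]]),maxiter=150)) for k in(-1,0,1)),key=lambda r:r.fun)
    return np.round(np.array(p0)+best.x*[.01,.01,10],4),round(best.fun,1),round(M.sum())
BAR=[(-.032,.032,-.006,.006,.021,.055)]
STOP=[(.062,.07,-.07,.07,0,.014),(-.02,.07,-.07,-.062,0,.014)]
def dark(d): return np.clip((75-d['img'].max(-1).astype(float))/40,0,1)
def blue(d):
    i=d['img'].astype(float); return np.clip((i[...,2]-i[...,0]-40)/80,0,1)
E
python3 - <<'E'
from h import *
D={n:get_image(n) for n in('scene','top')}
pts={'red':((.550,.0395,10),{'top':(316,257),'scene':(314,241)}),'green':((.389,.2335,0),{'top':(238,315),'scene':(327,161)}),'yellow':((.609,.334,98),{'top':(206,230),'scene':(416,191)})}
for k,(p0,p) in pts.items():
  for n in p: print(k,n,fit(D[n],dark(D[n]),BAR,p0,p[n],18))
for n,px in(('top',(319,259)),('scene',(313,252))):
    print('plate',n,fit(D[n],blue(D[n]),STOP,(.549,.035,1),px,48))
for n,w in(('top',(432,293)),('scene',(187,307))):
    im=D[n]['img'].astype(int); m=(im[...,0]>120)&(im[...,1]<70); v,u=np.where(m)
    k=np.hypot(u-w[0],v-w[1])<55; P=np.array([world(D[n],a,b,0)[:2] for a,b in zip(u[k],v[k])])
    print('mat',n,cv2.minEnclosingCircle(P.astype(np.float32)))
I=np.hstack([cv2.resize(D['top']['img'][220:300,270:370],(400,320),interpolation=2),cv2.resize(D['scene']['img'][210:290,265:365],(400,320),interpolation=2)])
J=np.hstack([cv2.resize(D['top']['img'][285:345,200:275],(400,320),interpolation=2),cv2.resize(D['scene']['img'][130:190,290:365],(400,320),interpolation=2)])
cv2.imwrite('pics/crop2.png',np.vstack([I,J])[:600,:,::-1]);s=get_state();print(s['time'],s['force'])
E
```

```text
red top (array([ 0.5454,  0.0412, 12.1049]), np.float64(86.4), 229)
red scene (array([ 0.5496,  0.0382, 10.6876]), np.float64(103.4), 353)
green top (array([0.3894, 0.2324, 1.0477]), np.float64(97.3), 268)
green scene (array([0.3911, 0.2297, 1.5248]), np.float64(90.2), 312)
yellow top (array([ 0.6073,  0.3348, 98.3843]), np.float64(87.3), 274)
yellow scene (array([  0.6101,   0.3324, 100.7225]), np.float64(104.8), 267)
plate top (array([0.5505, 0.0353, 0.4549]), np.float64(106.2), 219)
plate scene (array([0.547 , 0.0354, 2.2113]), np.float64(180.4), 287)
mat top ((0.4711901843547821, -0.2728039622306824), 0.08674951642751694)
mat scene ((0.47140029072761536, -0.27361083030700684), 0.08766231685876846)
2.4 [ 0.17508812  1.01628284 -0.35478572]
```

View pics/crop2.png

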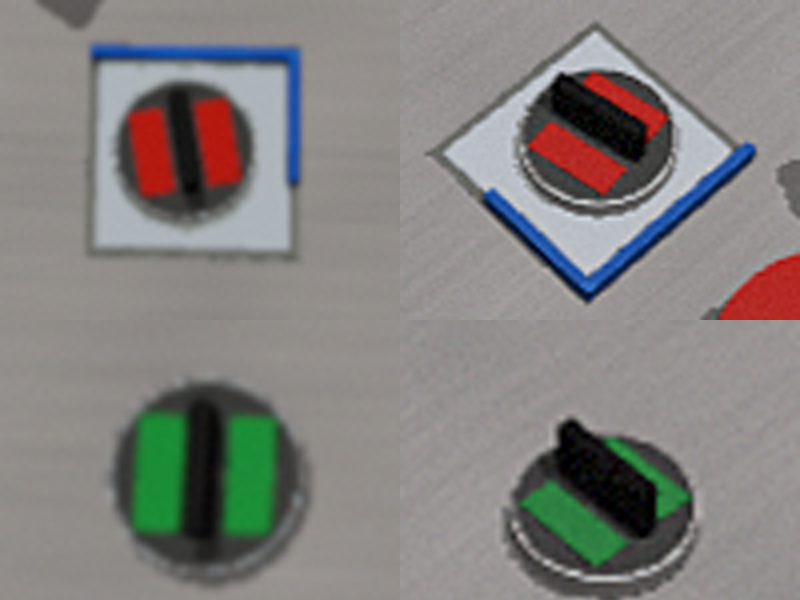

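The crops show bars at roughly 11° (red) and 1° (green), and plate yaw about 1°. Best values:

| Item | x (m) | y (m) | Yaw |
|---|---|---|---|
| red | 0.549 | 0.0395 | 11° |
| green | 0.390 | 0.2315 | 1° |
| plate | 0.549 | 0.035 | 1° |
| mat | 0.471 | -0.273 | – |

The heights fit the 55 mm bar tops and the 14 mm stops. Next I'll move towards red.

>>> drive_tool(
  motion=[
    {"rotation": [0, 0, 0.08], "slide": [0.7, -0.65, 0], "fingers": -1},
    {"rotation": [0, 0, 0.16], "slide": [0.7, -0.65, 0], "fingers": -1},
    {"rotation": [0, 0, 0.16], "slide": [0.7, -0.65, 0], "fingers": -1},
    {"rotation": [0, 0, 0.16], "slide": [0.7, -0.65, 0], "fingers": -1},
    {"rotation": [0, 0, 0.16], "slide": [0.7, -0.65, 0], "fingers": -1},
  ],
)

```text
time: 2.9
ee_pos: [0.3382, -0.3906, 0.2195]
tool_rot: [-3.126, -0.31, -0.001]
force: [0.4, 0.4, -0.7]
opening: 0.0939
finger_force: 0.0
```

```bash
cat >> h.py <<'E'
def go(*targets):
    """slide/rotation (normalised) from the present pose to world (x,y,z,yaw_deg) targets, tool down"""
    s=get_state(); R=Ro.from_rotvec(s['tool_rot']); x=R.as_matrix()[:,0]
    print('t',round(s['time'],2),'pos',np.round(s['ee_pos'],4),'yaw',round(np.degrees(np.arctan2(x[1],x[0])),2),'F',np.round(s['force'],1),'op',round(s['opening'],4),'ff',round(s['finger_force'],1),'q',np.round(s['joints'],2))
    for t in targets:
        a=np.radians(t[3]); G=Ro.from_matrix(np.array([[np.cos(a),np.sin(a),0],[np.sin(a),-np.cos(a),0],[0,0,-1]]))
        d=np.array(t[:3])-s['ee_pos']
        print(t,'slide',np.round(R.inv().apply(d)/.25,3),'rot',np.round((R.inv()*G).as_rotvec()/np.radians(60),3),'mm',round(1000*np.linalg.norm(d)))
E
python3 -c "
from h import *
go((.549,.0395,.2,11.3))"
```

```text
t 2.9 pos [ 0.3382 -0.3906  0.2195] yaw 11.34 F [ 0.4  0.4 -0.7] op 0.0939 ff 0.0 q [-1.08 -0.07  1.9   0.    1.32  0.3 ]
(0.549, 0.0395, 0.2, 11.3) slide [ 1.165 -1.521  0.078] rot [ 0.    -0.     0.001] mm 479
```

>>> drive_tool(
  motion=[
    {"slide": [0.58, -0.76, 0.04], "fingers": -1},
    {"slide": [0.58, -0.76, 0.04], "fingers": -1},
    {"slide": [0.58, -0.76, 0.04], "fingers": -1},
    {"slide": [0.58, -0.76, 0.04], "fingers": -1},
    {"slide": [0.58, -0.76, 0.04], "fingers": -1},
  ],
)

```text
invalid input at $.motion[0]: expected keys rotation, slide, fingers
```

>>> drive_tool(
  motion=[
    {"slide": [0.58, -0.76, 0.2], "fingers": -1},
    {"slide": [0.58, -0.76, 0.2], "fingers": -1},
    {"slide": [0.58, -0.76, 0.2], "fingers": -1},
    {"slide": [0.58, -0.76, 0.2], "fingers": -1},
    {"slide": [0.58, -0.76, 0.2], "fingers": -1},
  ],
)

```text
invalid input at $.motion[0]: expected keys rotation, slide, fingers
```

```bash
python3 -c "
from h import *
go((.549,.0395,.1,11.3),(.549,.0395,.042,11.3))"
```

```text
t 2.9 pos [ 0.3382 -0.3906  0.2195] yaw 11.34 F [ 0.4  0.4 -0.7] op 0.0939 ff 0.0 q [-1.08 -0.07  1.9   0.    1.32  0.3 ]
(0.549, 0.0395, 0.1, 11.3) slide [ 1.165 -1.521  0.478] rot [ 0.    -0.     0.001] mm 494
(0.549, 0.0395, 0.042, 11.3) slide [ 1.165 -1.521  0.71 ] rot [ 0.    -0.     0.001] mm 511
```

>>> drive_tool(
  motion=[
    {"rotation": [0, 0, 0], "slide": [0.58, -0.76, 0.04], "fingers": -1},
    {"rotation": [0, 0, 0], "slide": [0.58, -0.76, 0.04], "fingers": -1},
    {"rotation": [0, 0, 0], "slide": [0.58, -0.76, 0.04], "fingers": -1},
    {"rotation": [0, 0, 0], "slide": [0.58, -0.76, 0.04], "fingers": -1},
    {"rotation": [0, 0, 0], "slide": [0.58, -0.76, 0.04], "fingers": -1},
  ],
)

```text
time: 3.4
ee_pos: [0.443, -0.1759, 0.2097]
tool_rot: [3.126, 0.311, 0.001]
force: [0.4, -0.8, 0.0]
opening: 0.094
finger_force: 0.0
```

>>> drive_tool(
  motion=[
    {"rotation": [0, 0, 0], "slide": [0.58, -0.76, 0.2], "fingers": -1},
    {"rotation": [0, 0, 0], "slide": [0.58, -0.76, 0.2], "fingers": -1},
    {"rotation": [0, 0, 0], "slide": [0.58, -0.76, 0.2], "fingers": -1},
    {"rotation": [0, 0, 0], "slide": [0.58, -0.76, 0.2], "fingers": -1},
    {"rotation": [0, 0, 0], "slide": [0.58, -0.76, 0.2], "fingers": -1},
  ],
)

```text
time: 3.9
ee_pos: [0.548, 0.0388, 0.1592]
tool_rot: [3.126, 0.311, 0.001]
force: [-0.3, -1.1, 0.6]
opening: 0.0937
finger_force: 0.0
```

```bash
python3 -c "
from h import *
go((.549,.0395,.1,11.3),(.549,.0395,.042,11.3))"
```

```text
t 3.9 pos [0.548  0.0388 0.1592] yaw 11.36 F [-0.3 -1.1  0.6] op 0.0937 ff 0.0 q [-0.14  0.07  1.87  0.    1.2   1.24]
(0.549, 0.0395, 0.1, 11.3) slide [ 0.005 -0.002  0.237] rot [ 0.    -0.     0.001] mm 59
(0.549, 0.0395, 0.042, 11.3) slide [ 0.004 -0.002  0.469] rot [ 0.    -0.     0.001] mm 117
```

>>> drive_tool(
  motion=[
    {"rotation": [0, 0, 0], "slide": [0, 0, 0.15], "fingers": -1},
    {"rotation": [0, 0, 0], "slide": [0, 0, 0.3], "fingers": -1},
    {"rotation": [0, 0, 0], "slide": [0, 0, 0.4], "fingers": -1},
    {"rotation": [0, 0, 0], "slide": [0, 0, 0.47], "fingers": -1},
    {"rotation": [0, 0, 0], "slide": [0, 0, 0.47], "fingers": -1},
  ],
)

```text
time: 4.4
ee_pos: [0.545, 0.0368, 0.0392]
tool_rot: [-3.125, -0.309, 0.009]
force: [-0.0, 0.2, -0.4]
opening: 0.0938
finger_force: 0.0
```

>>> drive_tool(
  motion=[
    {"rotation": [0, 0, 0], "slide": [0, 0, 0], "fingers": 1},
    {"rotation": [0, 0, 0], "slide": [0, 0, 0], "fingers": 1},
    {"rotation": [0, 0, 0], "slide": [0, 0, 0], "fingers": 1},
    {"rotation": [0, 0, 0], "slide": [0, 0, 0], "fingers": 1},
    {"rotation": [0, 0, 0], "slide": [0, 0, 0], "fingers": 1},
  ],
)

```text
time: 4.9
ee_pos: [0.5477, 0.0364, 0.0426]
tool_rot: [3.126, 0.309, 0.002]
force: [-0.7, 0.4, 0.0]
opening: 0.0577
finger_force: 0.0
```

```bash
python3 -c "
from h import *
go((.468,.0395,.042,11.3),(.471,-.273,.042,11.3))"
```

```text
t 4.9 pos [0.5477 0.0364 0.0426] yaw 11.3 F [-0.7  0.4  0. ] op 0.0577 ff 0.0 q [-0.14  0.24  1.92  0.    0.98  1.23]
(0.468, 0.0395, 0.042, 11.3) slide [-0.31  -0.075  0.002] rot [ 0.    -0.001  0.   ] mm 80
(0.471, -0.273, 0.042, 11.3) slide [-0.543  1.154  0.002] rot [ 0.    -0.001  0.   ] mm 319
```

>>> drive_tool(
  motion=[
    {"rotation": [0, 0, 0], "slide": [0, 0, 0], "fingers": 1},
    {"rotation": [0, 0, 0], "slide": [0, 0, 0], "fingers": 1},
    {"rotation": [0, 0, 0], "slide": [0, 0, 0], "fingers": 1},
    {"rotation": [0, 0, 0], "slide": [0, 0, 0], "fingers": 1},
    {"rotation": [0, 0, 0], "slide": [0, 0, 0], "fingers": 1},
  ],
)

```text
time: 5.4
ee_pos: [0.5472, 0.0367, 0.0419]
tool_rot: [-3.126, -0.309, 0.0]
force: [-0.3, 1.4, 0.0]
opening: 0.0173
finger_force: 0.5
```

>>> drive_tool(
  motion=[
    {"rotation": [0, 0, 0], "slide": [0, 0, 0], "fingers": 1},
    {"rotation": [0, 0, 0], "slide": [0, 0, 0], "fingers": 1},
    {"rotation": [0, 0, 0], "slide": [0, 0, 0], "fingers": 1},
    {"rotation": [0, 0, 0], "slide": [0, 0, 0], "fingers": 1},
  ],
)

```text
time: 5.8
ee_pos: [0.5473, 0.0365, 0.0419]
tool_rot: [-3.126, -0.309, 0.0]
force: [-1.2, 1.3, -0.5]
opening: 0.0116
finger_force: 30.0
```

```bash
python3 -c "
from h import *
go((.468,.0395,.042,11.3),(.471,-.273,.042,11.3))"
```

```text
t 5.8 pos [0.5473 0.0365 0.0419] yaw 11.3 F [-1.2  1.3 -0.5] op 0.0116 ff 30.0 q [-0.14  0.25  1.92  0.    0.98  1.23]
(0.468, 0.0395, 0.042, 11.3) slide [-0.309 -0.074 -0.   ] rot [-0.  0. -0.] mm 79
(0.471, -0.273, 0.042, 11.3) slide [-0.542  1.154 -0.   ] rot [-0.  0. -0.] mm 319
```

>>> drive_tool(
  motion=[
    {"rotation": [0, 0, 0], "slide": [-0.05, -0.01, 0], "fingers": 1},
    {"rotation": [0, 0, 0], "slide": [-0.13, -0.026, 0], "fingers": 1},
    {"rotation": [0, 0, 0], "slide": [-0.22, -0.044, 0], "fingers": 1},
    {"rotation": [0, 0, 0], "slide": [-0.3, -0.06, 0], "fingers": 1},
    {"rotation": [0, 0, 0], "slide": [-0.33, -0.066, 0], "fingers": 1},
  ],
)

```text
time: 6.3
ee_pos: [0.4623, 0.0365, 0.042]
tool_rot: [3.126, 0.309, 0.001]
force: [1.1, -0.6, -2.3]
opening: 0.0118
finger_force: 30.0
```

```bash
python3 -c "
from h import *
go((.463,-.12,.042,11.3),(.470,-.273,.042,11.3))"
```

```text
t 6.3 pos [0.4623 0.0365 0.042 ] yaw 11.3 F [ 1.1 -0.6 -2.3] op 0.0118 ff 30.0 q [-0.17  0.06  2.13 -0.    0.95  1.21]
(0.463, -0.12, 0.042, 11.3) slide [-0.12   0.614  0.   ] rot [ 0. -0. -0.] mm 156
(0.47, -0.273, 0.042, 11.3) slide [-0.212  1.22   0.   ] rot [ 0. -0. -0.] mm 310
```

>>> drive_tool(
  motion=[
    {"rotation": [0, 0, 0], "slide": [-0.02, 0.1, 0], "fingers": 1},
    {"rotation": [0, 0, 0], "slide": [-0.045, 0.23, 0], "fingers": 1},
    {"rotation": [0, 0, 0], "slide": [-0.07, 0.36, 0], "fingers": 1},
    {"rotation": [0, 0, 0], "slide": [-0.096, 0.49, 0], "fingers": 1},
    {"rotation": [0, 0, 0], "slide": [-0.12, 0.61, 0], "fingers": 1},
  ],
)

```text
time: 6.8
ee_pos: [0.4637, -0.12, 0.0419]
tool_rot: [-3.125, -0.308, 0.0]
force: [1.0, 2.4, -0.8]
opening: 0.0114
finger_force: 30.0
```

>>> drive_tool(
  motion=[
    {"rotation": [0, 0, 0], "slide": [-0.02, 0.13, 0], "fingers": 1},
    {"rotation": [0, 0, 0], "slide": [-0.04, 0.26, 0], "fingers": 1},
    {"rotation": [0, 0, 0], "slide": [-0.06, 0.39, 0], "fingers": 1},
    {"rotation": [0, 0, 0], "slide": [-0.08, 0.51, 0], "fingers": 1},
    {"rotation": [0, 0, 0], "slide": [-0.09, 0.59, 0], "fingers": 1},
  ],
)

```text
time: 7.3
ee_pos: [0.4705, -0.2697, 0.0419]
tool_rot: [-3.126, -0.307, 0.0]
force: [-0.2, 4.4, 3.4]
opening: 0.012
finger_force: 30.0
```

```bash
python3 -c "
from h import *
go((.470,-.273,.042,11.3))
d={n:get_image(n) for n in('top','scene')}
cv2.imwrite('pics/mat.png',np.hstack([cv2.resize(d['top']['img'][235:355,370:490],(400,400)),cv2.resize(d['scene']['img'][250:370,120:240],(400,400))])[...,::-1])"
```

```text
t 7.3 pos [ 0.4705 -0.2697  0.0419] yaw 11.22 F [-0.2  4.4  3.4] op 0.012 ff 30.0 q [-0.73  0.23  1.93  0.    0.98  0.64]
(0.47, -0.273, 0.042, 11.3) slide [-0.005  0.013 -0.   ] rot [-0.001  0.    -0.001] mm 3
```

View pics/mat.png

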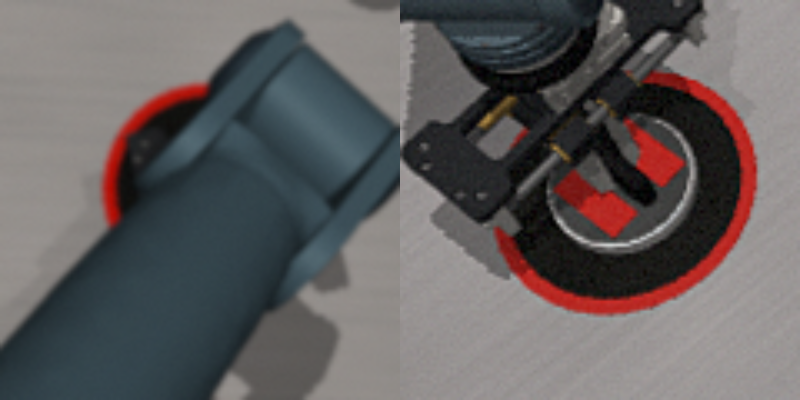

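The scene half shows red centred on the mat (about (625,185) in the crop), inside the border all round. Next I'll release it and rise.

>>> drive_tool(
  motion=[
    {"rotation": [0, 0, 0], "slide": [0, 0, 0], "fingers": -1},
    {"rotation": [0, 0, 0], "slide": [0, 0, 0], "fingers": -1},
    {"rotation": [0, 0, 0], "slide": [0, 0, 0], "fingers": -1},
    {"rotation": [0, 0, 0], "slide": [0, 0, 0], "fingers": -1},
    {"rotation": [0, 0, 0], "slide": [0, 0, 0], "fingers": -1},
  ],
)

```text
time: 7.9
ee_pos: [0.4706, -0.2675, 0.0421]
tool_rot: [3.126, 0.31, 0.0]
force: [-0.5, 0.4, -0.9]
opening: 0.0486
finger_force: 0.0
```

>>> drive_tool(
  motion=[
    {"rotation": [0, 0, 0], "slide": [0, 0, -0.08], "fingers": -1},
    {"rotation": [0, 0, 0], "slide": [0, 0, -0.2], "fingers": -1},
    {"rotation": [0, 0, 0], "slide": [0, 0, -0.35], "fingers": -1},
    {"rotation": [0, 0, 0], "slide": [0, 0, -0.5], "fingers": -1},
    {"rotation": [0, 0, 0], "slide": [0, 0, -0.55], "fingers": -1},
  ],
)

```text
time: 8.4
ee_pos: [0.4723, -0.2693, 0.184]
tool_rot: [3.121, 0.309, 0.008]
force: [-0.3, -1.2, 0.7]
opening: 0.088
finger_force: 0.0
```

```bash
python3 -c "
from h import *
go((.390,.2315,.18,1.3))"
```

```text
t 8.4 pos [ 0.4723 -0.2693  0.184 ] yaw 11.32 F [-0.3 -1.2  0.7] op 0.088 ff 0.0 q [-0.73  0.03  1.87  0.    1.24  0.65]
(0.39, 0.2315, 0.18, 1.3) slide [ 0.07  -2.029  0.004] rot [ 0.005 -0.005  0.167] mm 507
```

>>> drive_tool(
  motion=[
    {"rotation": [0, 0, 0], "slide": [0.035, -1, 0], "fingers": -1},
    {"rotation": [0, 0, 0], "slide": [0.035, -1, 0], "fingers": -1},
    {"rotation": [0, 0, 0], "slide": [0.035, -1, 0], "fingers": -1},
    {"rotation": [0, 0, 0], "slide": [0.035, -1, 0], "fingers": -1},
    {"rotation": [0, 0, 0], "slide": [0.035, -1, 0], "fingers": -1},
  ],
)

```text
time: 8.9
ee_pos: [0.4288, -0.0193, 0.1783]
tool_rot: [-3.126, -0.308, 0.002]
force: [1.3, -0.1, 0.7]
opening: 0.0939
finger_force: 0.0
```

>>> drive_tool(
  motion=[
    {"rotation": [0, 0, 0.08], "slide": [0.035, -1, 0], "fingers": -1},
    {"rotation": [0, 0, 0.167], "slide": [0.035, -1, 0], "fingers": -1},
    {"rotation": [0, 0, 0.167], "slide": [0.035, -1, 0], "fingers": -1},
    {"rotation": [0, 0, 0.167], "slide": [0.035, -1, 0], "fingers": -1},
    {"rotation": [0, 0, 0.167], "slide": [0.035, -1, 0], "fingers": -1},
  ],
)

```text
time: 9.4
ee_pos: [0.3884, 0.2273, 0.1786]
tool_rot: [3.141, 0.036, -0.001]
force: [0.6, -0.4, 1.1]
opening: 0.0943
finger_force: 0.0
```

```bash
python3 -c "
from h import *
go((.390,.2315,.12,1.3),(.390,.2315,.042,1.3))"
```

```text
t 9.4 pos [0.3884 0.2273 0.1786] yaw 1.3 F [ 0.6 -0.4  1.1] op 0.0943 ff 0.0 q [ 0.28 -0.2   2.09 -0.    1.25  1.82]
(0.39, 0.2315, 0.12, 1.3) slide [ 0.007 -0.017  0.234] rot [ 0.     0.001 -0.   ] mm 59
(0.39, 0.2315, 0.042, 1.3) slide [ 0.007 -0.017  0.546] rot [ 0.     0.001 -0.   ] mm 137
```

>>> drive_tool(
  motion=[
    {"rotation": [0, 0, 0], "slide": [0.007, -0.017, 0.17], "fingers": -1},
    {"rotation": [0, 0, 0], "slide": [0.007, -0.017, 0.34], "fingers": -1},
    {"rotation": [0, 0, 0], "slide": [0.007, -0.017, 0.46], "fingers": -1},
    {"rotation": [0, 0, 0], "slide": [0.007, -0.017, 0.54], "fingers": -1},
    {"rotation": [0, 0, 0], "slide": [0.007, -0.017, 0.54], "fingers": -1},
  ],
)

```text
time: 9.9
ee_pos: [0.3878, 0.2288, 0.0407]
tool_rot: [3.139, 0.035, -0.013]
force: [-0.1, -0.5, 0.9]
opening: 0.0941
finger_force: 0.0
```

>>> drive_tool(
  motion=[
    {"rotation": [0, 0, 0], "slide": [0, 0, 0], "fingers": 1},
    {"rotation": [0, 0, 0], "slide": [0, 0, 0], "fingers": 1},
    {"rotation": [0, 0, 0], "slide": [0, 0, 0], "fingers": 1},
    {"rotation": [0, 0, 0], "slide": [0, 0, 0], "fingers": 1},
    {"rotation": [0, 0, 0], "slide": [0, 0, 0], "fingers": 1},
  ],
)

```text
time: 10.4
ee_pos: [0.3918, 0.2298, 0.0451]
tool_rot: [-3.141, -0.035, -0.002]
force: [0.2, 0.2, -0.8]
opening: 0.0571
finger_force: 0.0
```

>>> drive_tool(
  motion=[
    {"rotation": [0, 0, 0], "slide": [0, 0, 0], "fingers": 1},
    {"rotation": [0, 0, 0], "slide": [0, 0, 0], "fingers": 1},
    {"rotation": [0, 0, 0], "slide": [0, 0, 0], "fingers": 1},
    {"rotation": [0, 0, 0], "slide": [0, 0, 0], "fingers": 1},
    {"rotation": [0, 0, 0], "slide": [0, 0, 0], "fingers": 1},
  ],
)

```text
time: 10.9
ee_pos: [0.3914, 0.2298, 0.0444]
tool_rot: [-3.141, -0.035, 0.0]
force: [0.4, 0.8, 0.3]
opening: 0.0178
finger_force: 0.3
```

>>> drive_tool(
  motion=[
    {"rotation": [0, 0, 0], "slide": [0, 0, 0], "fingers": 1},
    {"rotation": [0, 0, 0], "slide": [0, 0, 0], "fingers": 1},
    {"rotation": [0, 0, 0], "slide": [0, 0, 0], "fingers": 1},
  ],
)

```text
time: 11.2
ee_pos: [0.3913, 0.2298, 0.0444]
tool_rot: [-3.141, -0.035, 0.0]
force: [-0.0, 0.8, -0.5]
opening: 0.0119
finger_force: 30.0
```

```bash
python3 -c "
from h import *
go((.550,.036,.042,1.3),(.5633,.0213,.042,1.3))"
```

```text
t 11.2 pos [0.3913 0.2298 0.0444] yaw 1.28 F [-0.   0.8 -0.5] op 0.0119 ff 30.0 q [0.28 0.03 2.15 0.   0.95 1.83]
(0.55, 0.036, 0.042, 1.3) slide [0.617 0.789 0.01 ] rot [-0.  0. -0.] mm 250
(0.5633, 0.0213, 0.042, 1.3) slide [0.669 0.849 0.01 ] rot [-0.  0. -0.] mm 270
```

>>> drive_tool(
  motion=[
    {"rotation": [0, 0, 0], "slide": [0.05, 0.06, 0], "fingers": 1},
    {"rotation": [0, 0, 0], "slide": [0.12, 0.15, 0], "fingers": 1},
    {"rotation": [0, 0, 0], "slide": [0.2, 0.25, 0], "fingers": 1},
    {"rotation": [0, 0, 0], "slide": [0.28, 0.35, 0], "fingers": 1},
    {"rotation": [0, 0, 0], "slide": [0.35, 0.44, 0], "fingers": 1},
  ],
)

```text
time: 11.7
ee_pos: [0.4816, 0.1209, 0.0444]
tool_rot: [-3.141, -0.034, 0.002]
force: [-1.4, 1.5, 1.7]
opening: 0.0117
finger_force: 30.0
```

>>> drive_tool(
  motion=[
    {"rotation": [0, 0, 0], "slide": [0.07, 0.09, 0], "fingers": 1},
    {"rotation": [0, 0, 0], "slide": [0.14, 0.18, 0], "fingers": 1},
    {"rotation": [0, 0, 0], "slide": [0.2, 0.26, 0], "fingers": 1},
    {"rotation": [0, 0, 0], "slide": [0.24, 0.31, 0], "fingers": 1},
    {"rotation": [0, 0, 0], "slide": [0.25, 0.325, 0], "fingers": 1},
  ],
)

```text
time: 12.2
ee_pos: [0.5464, 0.0408, 0.0444]
tool_rot: [3.141, 0.033, 0.0]
force: [-1.1, 0.5, 3.0]
opening: 0.0117
finger_force: 30.0
```

```bash
python3 -c "
from h import *
go((.5633,.0213,.0444,1.3))"
```

```text
t 12.2 pos [0.5464 0.0408 0.0444] yaw 1.2 F [-1.1  0.5  3. ] op 0.0117 ff 30.0 q [-0.13  0.24  1.92 -0.    0.98  1.42]
(0.5633, 0.0213, 0.0444, 1.3) slide [ 0.066  0.08  -0.   ] rot [ 0.    -0.    -0.002] mm 26
```

>>> drive_tool(
  motion=[
    {"rotation": [0, 0, 0], "slide": [0.012, 0, 0], "fingers": 1},
    {"rotation": [0, 0, 0], "slide": [0.024, 0, 0], "fingers": 1},
    {"rotation": [0, 0, 0], "slide": [0.036, 0, 0], "fingers": 1},
    {"rotation": [0, 0, 0], "slide": [0.048, 0, 0], "fingers": 1},
    {"rotation": [0, 0, 0], "slide": [0.056, 0, 0], "fingers": 1},
  ],
)

```text
time: 12.7
ee_pos: [0.5597, 0.0426, 0.0444]
tool_rot: [-3.141, -0.036, 0.0]
force: [-1.2, -0.3, 0.1]
opening: 0.0116
finger_force: 30.0
```

>>> drive_tool(
  motion=[
    {"rotation": [0, 0, 0], "slide": [0.004, 0, 0], "fingers": 1},
    {"rotation": [0, 0, 0], "slide": [0.008, 0, 0], "fingers": 1},
    {"rotation": [0, 0, 0], "slide": [0.008, 0, 0], "fingers": 1},
  ],
)

```text
time: 13.0
ee_pos: [0.5618, 0.0423, 0.0444]
tool_rot: [-3.141, -0.035, -0.001]
force: [1.2, -0.3, 0.2]
opening: 0.0118
finger_force: 30.0
```

>>> drive_tool(
  motion=[
    {"rotation": [0, 0, 0], "slide": [0.004, 0, 0], "fingers": 1},
    {"rotation": [0, 0, 0], "slide": [0.008, 0, 0], "fingers": 1},
    {"rotation": [0, 0, 0], "slide": [0.008, 0, 0], "fingers": 1},
  ],
)

```text
time: 13.3
ee_pos: [0.5638, 0.0422, 0.0444]
tool_rot: [3.141, 0.035, 0.0]
force: [-0.2, -0.2, -0.0]
opening: 0.0118
finger_force: 30.0
```

>>> drive_tool(
  motion=[
    {"rotation": [0, 0, 0], "slide": [0.004, 0, 0], "fingers": 1},
    {"rotation": [0, 0, 0], "slide": [0.004, 0, 0], "fingers": 1},
  ],
)

```text
time: 13.5
ee_pos: [0.5645, 0.0422, 0.0444]
tool_rot: [3.141, 0.035, -0.001]
force: [-1.2, 0.2, 0.7]
opening: 0.0119
finger_force: 30.0
```

>>> drive_tool(
  motion=[
    {"rotation": [0, 0, 0], "slide": [0.004, 0, 0], "fingers": 1},
    {"rotation": [0, 0, 0], "slide": [0.004, 0, 0], "fingers": 1},
  ],
)

```text
time: 13.7
ee_pos: [0.5647, 0.0423, 0.0444]
tool_rot: [3.141, 0.036, -0.005]
force: [-5.3, -0.1, 4.8]
opening: 0.0123
finger_force: 30.0
```

>>> drive_tool(
  motion=[
    {"rotation": [0, 0, 0], "slide": [0.004, 0, 0], "fingers": 1},
    {"rotation": [0, 0, 0], "slide": [0.004, 0, 0], "fingers": 1},
  ],
)

```text
time: 13.9
ee_pos: [0.5648, 0.0423, 0.0444]
tool_rot: [3.141, 0.036, -0.008]
force: [-9.1, -1.4, 8.0]
opening: 0.0114
finger_force: 30.0
```

>>> drive_tool(
  motion=[
    {"rotation": [0, 0, 0], "slide": [-0.005, 0.01, 0], "fingers": 1},
    {"rotation": [0, 0, 0], "slide": [-0.005, 0.025, 0], "fingers": 1},
    {"rotation": [0, 0, 0], "slide": [-0.005, 0.04, 0], "fingers": 1},
    {"rotation": [0, 0, 0], "slide": [-0.005, 0.055, 0], "fingers": 1},
    {"rotation": [0, 0, 0], "slide": [-0.005, 0.065, 0], "fingers": 1},
  ],
)

```text
time: 14.4
ee_pos: [0.5651, 0.0267, 0.0444]
tool_rot: [-3.14, -0.035, 0.003]
force: [-3.9, 4.9, 4.7]
opening: 0.0118
finger_force: 30.0
```

>>> drive_tool(
  motion=[
    {"rotation": [0, 0, 0], "slide": [0, 0.004, 0], "fingers": 1},
    {"rotation": [0, 0, 0], "slide": [0, 0.008, 0], "fingers": 1},
    {"rotation": [0, 0, 0], "slide": [0, 0.008, 0], "fingers": 1},
  ],
)

```text
time: 14.7
ee_pos: [0.5651, 0.0245, 0.0444]
tool_rot: [-3.14, -0.035, 0.003]
force: [-4.4, 2.2, 4.2]
opening: 0.0122
finger_force: 30.0
```

>>> drive_tool(
  motion=[
    {"rotation": [0, 0, 0], "slide": [0, 0.004, 0], "fingers": 1},
    {"rotation": [0, 0, 0], "slide": [0, 0.008, 0], "fingers": 1},
    {"rotation": [0, 0, 0], "slide": [0, 0.008, 0], "fingers": 1},
  ],
)

```text
time: 15.0
ee_pos: [0.5652, 0.0225, 0.0444]
tool_rot: [-3.141, -0.036, 0.003]
force: [-3.8, 2.7, 4.4]
opening: 0.012
finger_force: 30.0
```

>>> drive_tool(
  motion=[
    {"rotation": [0, 0, 0], "slide": [0, 0.004, 0], "fingers": 1},
    {"rotation": [0, 0, 0], "slide": [0, 0.004, 0], "fingers": 1},
  ],
)

```text
time: 15.2
ee_pos: [0.5652, 0.022, 0.0444]
tool_rot: [-3.139, -0.035, 0.003]
force: [-4.1, 5.7, 3.7]
opening: 0.0117
finger_force: 30.0
```

>>> drive_tool(
  motion=[
    {"rotation": [0, 0, 0], "slide": [0, 0.004, 0], "fingers": 1},
    {"rotation": [0, 0, 0], "slide": [0, 0.004, 0], "fingers": 1},
  ],
)

```text
time: 15.4
ee_pos: [0.5652, 0.0219, 0.0444]
tool_rot: [-3.138, -0.035, 0.003]
force: [-2.6, 9.1, 4.2]
opening: 0.0118
finger_force: 30.0
```

>>> drive_tool(
  motion=[
    {"rotation": [0, 0, 0], "slide": [0, 0.004, 0], "fingers": 1},
    {"rotation": [0, 0, 0], "slide": [0, 0.004, 0], "fingers": 1},
  ],
)

```text
time: 15.6
ee_pos: [0.5653, 0.0218, 0.0445]
tool_rot: [-3.136, -0.034, 0.002]
force: [-4.4, 11.3, 5.3]
opening: 0.012
finger_force: 30.0
```

>>> drive_tool(
  motion=[
    {"rotation": [0, 0, 0], "slide": [0, -0.006, 0], "fingers": 1},
    {"rotation": [0, 0, 0], "slide": [-0.001, -0.006, 0], "fingers": 1},
  ],
)

```text
time: 15.8
ee_pos: [0.5652, 0.022, 0.0444]
tool_rot: [-3.139, -0.035, 0.002]
force: [-1.9, 6.3, 4.1]
opening: 0.0121
finger_force: 30.0
```

>>> drive_tool(
  motion=[
    {"rotation": [0, 0, 0], "slide": [0, 0, 0], "fingers": -1},
    {"rotation": [0, 0, 0], "slide": [0, 0, 0], "fingers": -1},
    {"rotation": [0, 0, 0], "slide": [0, 0, 0], "fingers": -1},
    {"rotation": [0, 0, 0], "slide": [0, 0, 0], "fingers": -1},
    {"rotation": [0, 0, 0], "slide": [0, 0, 0], "fingers": -1},
  ],
)

```text
time: 16.3
ee_pos: [0.5658, 0.0203, 0.0445]
tool_rot: [3.141, 0.035, 0.001]
force: [0.4, -0.3, -0.6]
opening: 0.0482
finger_force: 0.0
```

>>> drive_tool(
  motion=[
    {"rotation": [0, 0, 0], "slide": [0, 0, -0.08], "fingers": -1},
    {"rotation": [0, 0, 0], "slide": [0, 0, -0.2], "fingers": -1},
    {"rotation": [0, 0, 0], "slide": [0, 0, -0.4], "fingers": -1},
    {"rotation": [0, 0, 0], "slide": [0, 0, -0.6], "fingers": -1},
    {"rotation": [0, 0, 0], "slide": [0, 0, -0.7], "fingers": -1},
  ],
)

```text
time: 16.8
ee_pos: [0.5676, 0.0202, 0.2248]
tool_rot: [3.14, 0.035, 0.012]
force: [0.7, 0.3, 0.6]
opening: 0.0884
finger_force: 0.0
```

>>> drive_tool(
  motion=[
    {"rotation": [0, 0, 0], "slide": [-0.5, 0.8, 0], "fingers": -1},
    {"rotation": [0, 0, 0], "slide": [-0.5, 0.8, 0], "fingers": -1},
    {"rotation": [0, 0, 0], "slide": [-0.5, 0.8, 0], "fingers": -1},
    {"rotation": [0, 0, 0], "slide": [-0.5, 0.8, 0], "fingers": -1},
    {"rotation": [0, 0, 0], "slide": [-0.5, 0.8, 0], "fingers": -1},
  ],
)

```text
time: 17.3
ee_pos: [0.4436, -0.1842, 0.2196]
tool_rot: [3.141, 0.033, 0.001]
force: [0.4, 1.2, -0.8]
opening: 0.0937
finger_force: 0.0
```

Run:
```python
from h import *
go()
d={n:get_image(n) for n in('top','scene')}
cv2.imwrite('pics/end.png',np.hstack([cv2.resize(d['top']['img'][210:300,270:360],(400,400),interpolation=2),cv2.resize(d['scene']['img'][205:295,268:358],(400,400),interpolation=2)])[...,::-1])
cv2.imwrite('pics/endall.png',cv2.resize(d['scene']['img'],(640,480))[...,::-1])
```

```text
t 17.3 pos [ 0.4436 -0.1842  0.2196] yaw 1.2 F [ 0.4  1.2 -0.8] op 0.0937 ff 0.0 q [-0.63 -0.17  1.98 -0.    1.33  0.92]
```

View pics/end.png

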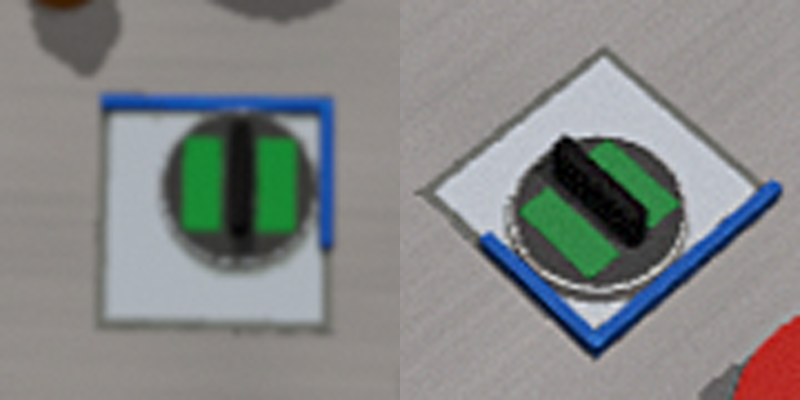

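View pics/endall.png

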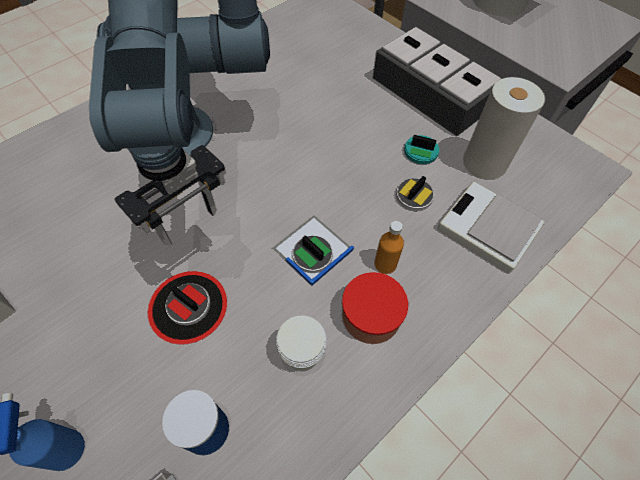

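The pictures show red well inside the mat ring (scene (187,303)) and green in the corner against both blue stops. Yellow and the bystanders are unmoved, and the arm is clear. Handing in.

```bash
python3 -c "
from rig import *
print(hand_in())"
```

```text
the job is handed in; nothing more can be done
None
```

The job is handed in at about 17 s on the robot's clock: red lies fully on the reject mat, and green sits in the cold plate's corner, where it pressed against both blue stops. I touched nothing else, and the hand-in returned no verdict.

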